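# Hold the tilting drill table level with its spring lever, then ease it over

### The arm

A 6-joint arm with a two-finger parallel gripper is mounted at the origin on the work surface. World frame = base frame: x ahead of the robot, y to its left, z up, the work surface at z = 0. Lengths are in m, angles in rad, forces in N, time in s.
With the tool pointing down it reaches from about 0.4 to 0.925 m from the base axis. Payload 12.5 kg.
Tool frame: the origin (TCP) lies at the centre of the arm's flange, where the gripper is bolted on; the fingertips stand 190 mm ahead of it and the grasp point (between the pads) lies 171 mm ahead of it (ctrl.tcp_to_grasp is the distance from the TCP to the grasp point, in m); z points along the fingers, y is the line along which they close (so a half turn about z gives the same grasp; the last joint's range is limited). The gripper opens to 95 mm and grips with 3 to 60 N. Pads are 20 mm wide; open, the fingers measure 119 mm over their backs; the gripper's body (75 mm by 180 mm) begins 59 mm behind the grasp point.
Start: joints at [1.034, 0.491, 1.559, -0, 1.092, -0.106], TCP at [0.261, 0.568, 0.405] pointing down, gripper open.
Joint ranges: [-3.1, 3.1], [-0.84, 2.19], [0.05, 2.79], [-1.13, 4.28], [0.06, 2.93], [-2.69, 2.69]. Speed limits (rad/s): [2.22, 2.22, 2.79, 3.14, 3.14, 3.14].

### API

Orientations are given as a unit quaternion [w, x, y, z].
In Python, from rig import ctrl, fingers, kin, snapshot, sign_off, spot_in, trace, monitor gives the robot as it stands. Calls block until the motion is done:
- ctrl.move_to(position, orientation): joint-space move of the TCP to a pose.
- ctrl.move_linear(position, max_speed=0.15, attitude=None, stop_force=None): straight line of the TCP; attitude=None keeps the orientation; max_speed is the mean speed in m/s. With stop_force (N) it stops when the force on the tool has changed by that much, and returns True; else False.
- ctrl.move_joints(angles): joint-space move.
- fingers.release() and fingers.close(squeeze=None): open the fingers fully, or close them until they stop; squeeze is the grip in N (None keeps the last).
- ctrl.dwell(seconds).
- kin.ik(position, orientation): joint angles nearest the present ones, or None.
- snapshot(name): name is "scene" or "top" or "wrist"; returns a dict with "img" (384x512x3 uint8, red, green, blue), "range_z" (384x512 float32, m along the optical axis (not along the pixel's ray), 0 where there is no reading), "intrinsics" (3x3 intrinsics, pixels), "pose" (4x4, takes a point from camera to world coordinates). Camera axes: x right, y up, looking along -z (the intrinsics and any distortion apply to the point x, -y, -z); pixel columns grow to the right and rows downward; lengths in m; the calibration is good to about 2 mm. A picture is of the moment at which its call begins.
A pose or a line that the arm cannot do raises ctrl.MotionError and nothing moves.
- sign_off(): hands the job in; it is judged then, once.
Trained networks look in a picture, given as the dict that the camera call returned (one of the last four; its "shot" number tells which), for a name from the list of things; names that differ only in an ending like _2 or _b are one class to them, and where a whole thing is asked for, a point or a joint stands for the part that bears it (a point fixed in the world has none). Each returns a list of dicts, best first, with "conf" (0 to 1); they miss things now and then, are a little off and sometimes report something else, mostly with a low value. They report only what shows in the picture. A call takes as long as a camera call.
- spot_in(picture, query): "extent" ([left, top, right, bottom] in pixels, round what is visible of it).
- trace(picture, query): "region" (384x512 bool, what is visible of it) and "extent" ([left, top, right, bottom] in pixels, round what is visible of it).
Readings, each from a call of its own:
- monitor.read_t(): time.
- monitor.read_joint_positions(): joint angles.
- monitor.read_joint_velocities(): joint speeds.
- monitor.read_joint_torque(): joint torques, N m.
- monitor.read_tool_pos(): TCP position.
- monitor.read_tcp_rot(): TCP orientation.
- monitor.read_wrist_force(): force on the tool from outside, world axes, zero at the start.
- monitor.read_ft_torque(): the same for the moment, N m.
- monitor.read_gripper_width(): finger opening in m.
- monitor.read_grip_force(): force on a finger pad.
Only numpy, scipy, OpenCV 4.12 (cv2) and the standard library are available. Lean on these libraries where they do the work, as an engineer would, in place of code of your own. Each camera call takes 0.05 s, during which the arm holds its last target. There are 200 camera calls.

### The job

The top-heavy tilting drill table rests on its right-hand stop (right and left as seen from the robot). Working it only by the handle of its spring lever, ease it up until the pointer stands at the long centre mark and keep it level there, within the first mark on either side, for at least 8 seconds; then ease it over onto its left-hand stop without a bang and let go of the handle, with the table left resting there. Do not touch the table, vise or workpiece, and leave the oil can, bottle and wrench alone.

Things in the scene. Friction and masses are not known exactly. Their poses are not given: they have to be found in the camera images.
- stand: Fixed red stand of the drill table, foot 260 (its x) x 460 mm (its y); origin under the foot's centre, on the bench. Turned up to 0.35 rad; its -x side (lever) faces the robot, its y points left. Pillars 60 mm wide, 162 high at x = +-100 carry the tilt axis: along its x, 140 mm above the bench. On the far side a scale: long centre mark, short marks every 0.1 rad up to 0.3.
- axis_front (a point): Fixed point on the tilt axis, 165 mm from the stand's origin towards -x, 140 mm above the bench, in the plane in which the lever's grip point swings.
- rocker (a joint): Tilt of the table, rad. 0 = level, pointer at the centre mark; positive = left end (+y of the stand) down, pointer leaning left. Stops at -0.3 (right end down, as at the start) and +0.3. Nearly frictionless bearings (0.02 N m s/rad). Top-heavy: gravity drives it further over with about 0.84 N m per rad (0.68 to 1.0), plus an unknown constant imbalance up to 0.1 N m.
- lever (a joint): Angle of the spring lever relative to the table, rad, positive = its top to the stand's left (+y), range +-1.3. It turns on the tilt axis and is tied to the table only by a torsion spring: at value r it drives the table with 0.45 r N m (damping 0.02 N m s/rad). Lever angle from vertical = rocker + lever. Lifting off the right stop takes about 0.25 to 0.9. Mass 0.12 kg.
- lever_grip (a point): Middle of the lever's handle: black round bar, diameter 26 mm, 70 mm long, along the stand's x, on the robot's side, 130 mm from the tilt axis (straight above axis_front when the lever is vertical). Pinch it from above, fingers closing along the stand's y; it may turn between the pads. The lever's flat blade is at the bar's far end, 32 mm from this point.
- pointer_tip (a point): Tip of the table's black pointer on the far (+x) side, 105 mm above the tilt axis when level; it moves with the table.
- oil_can: Loose red oil can, 72 mm in diameter, 165 mm high with its spout; origin at the centre of its underside. To be left alone.
- bottle: Loose closed green bottle, 66 mm in diameter, 200 mm high; origin at the centre of its underside. To be left alone.
- wrench: Loose steel wrench 190 mm long lying flat on the bench; origin at the middle of its underside. To be left alone.
- deck_mid (a point): Centre of the deck's top face: steel deck 150 x 460 x 12 mm with a bar along each end, a green vise with a steel workpiece and a small steel block on it, up to 75 mm above the tilt axis. In all about 10 kg, moment of inertia about the tilt axis about 0.19 kg m2. With the lever held still the table always falls to one side, growing e-fold in 0.55 to 1 s. This point lies 6 mm under the axis.
- left_stop (a point): Top of the left rubber stop, 195 mm left of the stand's middle, 54 mm above the bench, on which the table must rest at the end; the right stop is its mirror image. Fixed.

How it is judged:
On the way:
1. the table is kept level, within 0.1 rad, for 7.5 s without a break (value of joint rocker between -0.1 and 0.1 rad), for 7.5 s.
At the end, for the whole second after the job is handed in: After the table has been level (within 0.1 rad) for 7.5 s without a break, it rests on its left stop (tilt above 0.28 rad, moving slower than 0.05 rad/s), with the lever free and at rest (value of joint rocker above 0.28 rad and velocity of joint rocker between -0.05 and 0.05 rad/s and velocity of joint lever between -0.2 and 0.2 rad/s and contact force between lever and anything else below 0.2 N); the robot touches nothing.
It fails at once if the table bangs on its left stop (faster than 0.5 rad/s there) (value of joint rocker above 0.27 rad and velocity of joint rocker above 0.5 rad/s).
It fails at once if the table bangs on its right stop (faster than 0.5 rad/s there) (value of joint rocker below -0.27 rad and velocity of joint rocker below -0.5 rad/s).
It fails at once if the robot touches the table, vise or workpiece (contact force between deck and the arm above 0.5 N or contact force between deck and the fingers above 0.5 N).
It fails at once if a bystander is disturbed (distance of any of oil_can, bottle, wrench from where it was at the start of the episode above 0.03 m).
It also fails if it takes over 72 s, if anything falls off the work surface, if the arm or the gripper's body presses on something with over 40 N, if the wrist force passes 120 N, or if a joint passes its speed limit or range.

## Working session

There is one attempt and no reset: what is moved stays moved. The work goes in short steps, each a Python script; the robot and the scene stay as the last script left them, time stands still between calls to the robot, and variables do not carry over. Pictures are saved under pics/ and viewed, at most 10 in all, crops included, and the job is handed in when it is done.

```bash
ls; mkdir -p pics; cat > h.py <<'E'
import numpy as np, cv2
from rig import ctrl, fingers, kin, snapshot, sign_off, spot_in, trace, monitor
def world(s,mask):
    v,u=np.nonzero(mask&(s["range_z"]>0)); z=s["range_z"][v,u]; K=s["intrinsics"]
    p=np.c_[(u-K[0,2])/K[0,0]*z,-(v-K[1,2])/K[1,1]*z,-z]
    return p@s["pose"][:3,:3].T+s["pose"][:3,3]
def proj(s,P):
    P=np.atleast_2d(P); c=(P-s["pose"][:3,3])@s["pose"][:3,:3]; K=s["intrinsics"]
    return np.c_[K[0,0]*c[:,0]/-c[:,2]+K[0,2],K[1,1]*-c[:,1]/-c[:,2]+K[1,2]]
E
python3 - <<'E'
from h import *
print(monitor.read_t())
ims=[]
for n in("scene","top"):
    s=snapshot(n); ims.append(s["img"]); print(n,s["pose"].round(3).tolist(),s["intrinsics"].round(1).tolist(),[k for k in s])
    for q in("stand","lever","lever_grip","rocker","pointer_tip","oil_can","bottle","wrench"):
        r=trace(s,q)
        for d in r[:2]:
            w=world(s,d["region"])
            print(q,round(d["conf"],2),d["extent"],d["region"].sum(),np.median(w,0).round(3) if len(w) else None, w.max(0).round(3) if len(w) else None,w.min(0).round(3) if len(w) else None)
    cv2.imwrite(f"pics/{n}1.png",cv2.cvtColor(s["img"],cv2.COLOR_RGB2BGR))
print(monitor.read_t())
E
```

```text
pics
0.0
scene [[0.17, -0.855, 0.49, 1.467], [0.985, 0.149, -0.082, -0.129], [-0.003, 0.497, 0.868, 1.732], [0.0, 0.0, 0.0, 1.0]] [[478.9, 0.0, 253.8], [0.0, 478.9, 185.8], [0.0, 0.0, 1.0]] ['img', 'range_z', 'intrinsics', 'pose', 'shot']
stand 0.96 [186.9, 143.5, 313.6, 261.5] 8039 [ 0.677 -0.009  0.105] [0.771 0.258 0.278] [ 0.395 -0.238 -0.013]
lever 0.7 [224.0, 143.8, 244.8, 177.2] 182 [ 0.503 -0.056  0.266] [ 0.518 -0.006  0.278] [ 0.44  -0.075  0.153]
lever 0.53 [188.3, 165.5, 312.4, 240.7] 4355 [ 0.645 -0.013  0.176] [0.756 0.214 0.264] [ 0.497 -0.236 -0.002]
lever_grip 0.8 [226.1, 145.2, 247.8, 175.4] 213 [ 0.503 -0.054  0.263] [ 0.518 -0.001  0.278] [ 0.44  -0.075  0.147]
rocker 0.91 [190.5, 140.5, 311.9, 240.0] 4819 [ 0.641 -0.02   0.176] [0.757 0.258 0.278] [ 0.395 -0.245 -0.013]
rocker 0.35 [186.6, 164.6, 311.1, 241.0] 4475 [ 0.645 -0.01   0.175] [0.75  0.258 0.267] [ 0.419 -0.247 -0.013]
pointer_tip 0.57 [186.4, 165.6, 313.0, 239.9] 4364 [ 0.645 -0.012  0.176] [0.756 0.23  0.264] [ 0.417 -0.238 -0.01 ]
pointer_tip 0.46 [190.7, 143.1, 313.7, 240.6] 4709 [ 0.641 -0.02   0.
[... 930 characters left out ...]
0.446 -0.071  0.147]
rocker 0.66 [196.8, 153.8, 329.6, 234.9] 6007 [ 0.624 -0.009  0.178] [0.739 0.248 0.28 ] [ 0.436 -0.243 -0.005]
pointer_tip 0.93 [195.9, 156.5, 327.0, 201.9] 5689 [0.628 0.001 0.177] [0.741 0.249 0.237] [ 0.553 -0.242 -0.004]
oil_can 0.66 [195.5, 138.8, 325.8, 235.1] 9016 [ 0.616 -0.009  0.139] [0.811 0.249 0.28 ] [ 0.443 -0.248 -0.004]
oil_can 0.65 [116.7, 194.1, 141.1, 213.8] 374 [0.548 0.48  0.069] [0.587 0.532 0.165] [ 0.515  0.445 -0.003]
bottle 0.65 [381.5, 178.4, 410.9, 201.8] 489 [ 0.591 -0.469  0.131] [ 0.642 -0.45   0.209] [ 0.563 -0.514 -0.007]
wrench 0.74 [392.9, 220.7, 399.8, 268.7] 204 [ 0.408 -0.507  0.008] [ 0.484 -0.491  0.016] [ 0.308 -0.528 -0.003]
0.9
```

```bash
python3 - <<'E'
import cv2,numpy as np
a=cv2.imread("pics/scene1.png")[120:280,165:335];b=cv2.imread("pics/top1.png")[120:260,180:345]
cv2.imwrite("pics/c.png",np.vstack([cv2.resize(a,(400,300),interpolation=cv2.INTER_CUBIC),cv2.resize(b,(400,300),interpolation=cv2.INTER_CUBIC)]))
E
```

```text
(no output)
```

View pics/c.png

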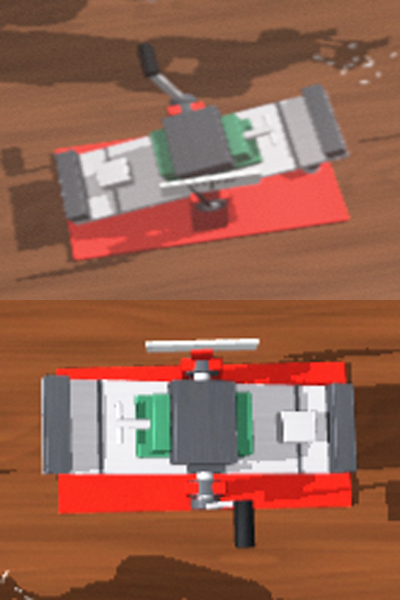

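Top view (lower half): the stand is nearly square to the base, with the lever's black bar at about px (270,223) in the full image, leaning right. The deck's right end is down. Next I fit the stand and check how repeatable the tilt measurement is.

```bash
python3 - <<'E'
from h import *
for n in("top","scene"):
    s=snapshot(n); h=cv2.cvtColor(s["img"],cv2.COLOR_RGB2HSV); H,S,V=h[...,0],h[...,1],h[...,2]
    if n=="scene": cv2.imwrite("pics/s2.png",cv2.cvtColor(s["img"],cv2.COLOR_RGB2BGR))
    w=world(s,np.ones((384,512),bool)); ok=s["range_z"]>0
    red=(((H<4)|(H>175))&(S>190)&(V>70))[ok]
    m=red&(abs(w[:,1])<.4)&(w[:,0]>.4)&(w[:,0]<.9)
    f=w[m&(w[:,2]<.04)]; print(n,len(f),"foot z",np.median(f[:,2]))
    img=np.zeros((500,700),np.uint8); ij=((f[:,:2]-[.4,-.35])*1000).astype(int); img[ij[:,0].clip(0,499),ij[:,1].clip(0,699)]=255
    img=cv2.morphologyEx(img,cv2.MORPH_CLOSE,np.ones((9,9))); img=cv2.morphologyEx(img,cv2.MORPH_OPEN,np.ones((11,11)))
    c,sz,a=cv2.minAreaRect(cv2.findNonZero(img)); print("rect x,y",c[1]/1000+.4,c[0]/1000-.35,sz,a)
    p=w[m&(w[:,2]>.1)]; print("pillars",len(p))
    for q in (p[p[:,0]<.65],p[p[:,0]>.65]): print(len(q),np.median(q,0).round(3),q.min(0).round(3),q.max(0).round(3))
    d=(V[ok]<70)&(w[:,2]>.22)&(w[:,0]<.56)&(abs(w[:,1])<.15)&(w[:,0]>.4); b=w[d]
    print("bar",len(b),np.median(b,0).round(4),b.min(0).round(3),b.max(0).round(3),cv2.fitLine(b[:,:2].astype(np.float32),cv2.DIST_HUBER,0,.01,.01).ravel().round(3))
E
```

```text
top 2411 foot z 0.014726846494854673
rect x,y 0.6318003540039063 -0.01204904174804683 (258.3595275878906, 457.50701904296875) 88.72223663330078
pillars 185
79 [ 0.533 -0.029  0.162] [ 0.499 -0.074  0.136] [0.547 0.015 0.277]
106 [ 0.736 -0.01   0.164] [ 0.713 -0.212  0.102] [0.742 0.019 0.228]
bar 164 [ 0.4735 -0.061   0.273 ] [ 0.443 -0.074  0.262] [ 0.505 -0.051  0.28 ] [ 1.     0.015  0.473 -0.062]
scene 0 foot z nan
  return _methods._mean(a, axis=axis, dtype=dtype,
  ret = ret.dtype.type(ret / rcount)
Traceback (most recent call last):
cv2.error: OpenCV(4.12.0) /io/opencv/modules/imgproc/src/convhull.cpp:143: error: (-215:Assertion failed) total >= 0 && (depth == CV_32F || depth == CV_32S) in function 'convexHull'
```

```bash
cat >> h.py <<'E'
C=np.array([.632,-.012]); YAW=.02; AX=C+.165*np.array([-np.cos(YAW),-np.sin(YAW)])
LX=np.array([np.cos(YAW),np.sin(YAW)]); LY=np.array([-np.sin(YAW),np.cos(YAW)])
Q=np.array([0,np.cos(YAW/2),np.sin(YAW/2),0.])
G=ctrl.tcp_to_grasp
def grip_tcp(phi,r=.130,dz=0.,dx=0.):   # TCP for the lever at phi from vertical
    xy=AX-LY*0+LX*dx+LY*(-r*np.sin(phi))*-1
    return np.array([xy[0],xy[1],.14+r*np.cos(phi)+G+dz])
def tilt(n="scene",full=False):
    s=snapshot(n); w=world(s,s["range_z"]>0)
    x=(w[:,:2]-C)@LX; y=(w[:,:2]-C)@LY; z=w[:,2]
    k=(abs(x)<.06)&(abs(y)<.26)&(z>.05)&(z<.3)
    L=k&(y>.185); R=k&(y<-.185)
    th=-np.arctan2(np.median(z[L])-np.median(z[R]),np.median(y[L])-np.median(y[R]))
    return (th,L.sum(),R.sum(),s) if full else th
E
python3 - <<'E'
from h import *
p=monitor.read_tool_pos(); ctrl.move_linear([p[0],p[1],.53],max_speed=.3)
t=grip_tcp(-.36,dz=.09); print(t); q=kin.ik(t,Q); print("ik",q)
ctrl.move_to(t,Q); print(monitor.read_t(),monitor.read_joint_positions(),monitor.read_tool_pos())
for n in("scene","scene","scene","top","top"):
    a=tilt(n,True); print(n,a[:3])
s=a[3]; cv2.imwrite("pics/top3.png",cv2.cvtColor(s["img"],cv2.COLOR_RGB2BGR))
for d,v in((.002,.1),(.01,.1),(.01,.3),(.03,.3),(.03,.15)):
    p=np.array(monitor.read_tool_pos()); t0=monitor.read_t(); ctrl.move_linear(p+[0,0,d],max_speed=v); t1=monitor.read_t()
    print(d,v,t1-t0,(np.array(monitor.read_tool_pos())-p).round(4),monitor.read_wrist_force())
t0=monitor.read_t(); ctrl.move_linear(t,max_speed=.2); print(monitor.read_t()-t0)
q=np.array(monitor.read_joint_positions())
for e in(.005,.02,-.025):
    t0=monitor.read_t(); q=q+e; ctrl.move_joints(q); print("j",e,monitor.read_t()-t0,(np.array(monitor.read_joint_positions())-q).max())
t0=monitor.read_t(); ctrl.dwell(.02); print(monitor.read_t()-t0,monitor.read_t(),[monitor.read_wrist_force() for _ in range(3)],monitor.read_t())
E
```

```text
[ 0.46794885 -0.06108627  0.52296659]
ik [-2.69906913e-01  1.56326354e-01  1.73822541e+00 -4.44089210e-16
  1.24704089e+00  1.28088941e+00]
3.925 [-2.68814510e-01  1.56566863e-01  1.73809112e+00  9.49291523e-05
  1.24702515e+00  1.28057828e+00] [ 0.46812695 -0.06059817  0.52290467]
scene (np.float64(-0.3017398353059316), np.int64(286), np.int64(297))
scene (np.float64(-0.3032105226762073), np.int64(284), np.int64(301))
scene (np.float64(-0.30268111846639706), np.int64(288), np.int64(295))
top (np.float64(-0.3022453478100159), np.int64(408), np.int64(390))
top (np.float64(-0.3032908199141858), np.int64(405), np.int64(392))
0.002 0.1 0.25 [0.     0.0001 0.0021] [-0.35325689  0.52122674  0.01424149]
0.01 0.1 0.25 [-0.     -0.      0.0103] [ 0.30307761  0.43460049 -0.28025815]
0.01 0.3 0.25 [-0.   -0.    0.01] [ 0.24107805 -0.48078077 -0.60031115]
0.03 0.3 0.25 [-0.0001  0.      0.0307] [-0.04436045  0.30419417 -0.85111535]
0.03 0.15 0.35829999999999984 [-0.     -0.      0.0291] [-0.28985998 -0.24991602  0.00247282]
0.5667
j 0.005 0.25 0.0005455838485282083
j 0.02 0.25 0.0005426383233136378
j -0.025 0.25 -0.0002370975462131497
0.01670000000000016 6.8667 [array([ 0.0171457 , -0.26783018, -0.59480953]), array([ 0.0171457 , -0.26783018, -0.59480953]), array([ 0.0171457 , -0.26783018, -0.59480953])] 6.8667
```

View pics/top3.png

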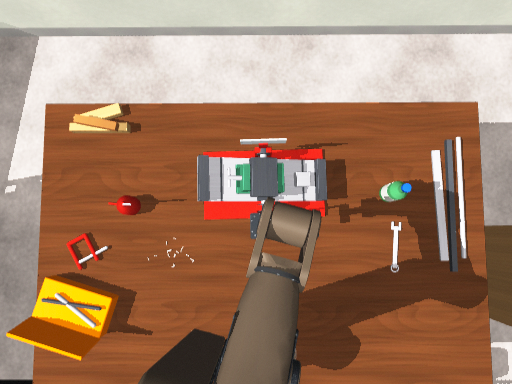

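Top view: the gripper stands over the lever at about px (258,222), and the deck is unobstructed. Measured tilt is about -0.302 with roughly 1 mrad of noise, and each move takes 0.25 s. I'll build an estimator and LQR, and simulate them before touching anything.

```bash
cat > balance.py <<'E'
import numpy as np
from scipy.linalg import solve_discrete_are, expm
k,kg,J,c=.45,.84,.19,.02; H,T=.05,.25
F=np.array([[0,1,0],[(kg-k)/J,-2*c/J,1],[0,0,0]]); Bc=np.array([0,k/J,0]); Bd=np.array([0,c/J,0])
def discretise(n=100):
    A=expm(F*(H+T)); B0=np.zeros(3); B1=np.zeros(3); dt=(H+T)/n
    for i in range(n):
        t=(i+.5)*dt; s=np.clip((t-H)/T,0,1); m=10*s**3-15*s**4+6*s**5; md=30*s**2*(1-s)**2/T
        E=expm(F*(H+T-t))*dt
        B0+=E@(Bc*(1-m)-Bd*md); B1+=E@(Bc*m+Bd*md)
    return A,B0,B1
A,B0,B1=discretise()
Aa=np.zeros((3,3)); Aa[:2,:2]=A[:2,:2]; Aa[:2,2]=B0[:2]; Ba=np.array([[B1[0]],[B1[1]],[1.]])
Qc,Rc=np.diag([40,4,.05]),np.array([[3.]])
P=solve_discrete_are(Aa,Ba,Qc,Rc); K=np.linalg.solve(Rc+Ba.T@P@Ba,Ba.T@P@Aa)[0]
Hm=np.array([[1.,0,0]]); W=np.diag([1e-6,2e-4,1e-3]); V=2e-6
def ref(t,t0,a,b,D):
    s=np.clip((t-t0)/D,0,1); return a+(b-a)*(10*s**3-15*s**4+6*s**5)
def run(meas,act,clock,phi,log=print,hold=9.5):
    """meas()->tilt; act(phi)->phi reached; returns last phi, with the table on the left stop"""
    base=meas(); th=base; n=0
    while th<base+.01:                                    # wind up the spring until it lifts
        phi=act(phi+(.06 if phi<-.15 else .03)); th=meas(); n+=1
        if phi>.75: raise RuntimeError("no lift")
    log("lift",round(clock(),2),round(th,3),"phi",round(phi,3))
    x=np.array([th,.03,-((kg-k)*th+k*phi)/J+.1]); S=np.diag([2e-6,4e-3,.05])
    t0=clock(); mode="up"; lev=None; tl=None
    while True:
        t=clock()
        if mode=="up":
            r=ref(t,t0,-.29,0,4.5)
            if abs(th)<.08 and lev is None: lev=t
            if abs(th)>.09: lev=None
            if lev and t-lev>hold and abs(th)<.07 and abs(x[1])<.08: mode="down"; tl=t; log("level since",round(lev,2),"now",round(t,2))
        if mode=="down": r=ref(t,tl,0,.33,6.)
        eq=-((kg-k)*r+J*x[2])/k
        u=eq-K@np.array([x[0]-r,x[1],phi-eq]); u=float(np.clip(u,phi-.2,phi+.2)); u=float(np.clip(u,-.85,.85))
        p0,phi=phi,act(u)
        x=A@x+B0*p0+B1*phi; S=A@S@A.T+W
        th=meas(); g=S@Hm.T/(S[0,0]+V); x=x+g[:,0]*(th-x[0]); S=S-g@Hm@S
        log(f"{t:.2f} th {th:+.3f} w {x[1]:+.3f} d {x[2]*J:+.3f} phi {phi:+.3f} ref {r:+.3f}")
        if mode=="down" and th>.29: log("landed",round(clock(),2)); return phi
        if mode=="up" and th<base+.003 and clock()-t0>2.5: log("fell back"); return None
E
cat > sim.py <<'E'
from balance import *
rng=np.random.default_rng(0); bad=0
for trial in range(60):
    kgt,tau,Jt=rng.uniform(.66,1.02),rng.uniform(-.1,.1),.19*rng.uniform(.93,1.07); off=rng.uniform(-.03,.03)
    st=dict(t=0.,th=-.3,w=0.,phi=-.36,vmax=0,lv=0,best=0)
    def step(d,a=None,b=None):
        n=max(1,int(round(d/.002)))
        for i in range(n):
            s=(i+1)/n; pv=st["phi"]
            if a is not None: st["phi"]=a+(b-a)*(10*s**3-15*s**4+6*s**5)
            pd=(st["phi"]-pv)/.002; p=st["phi"]+off
            q=kgt*st["th"]+tau+k*(p-st["th"])+.02*(pd-st["w"])-.02*st["w"]
            if abs(st["th"])>.3: q-=np.sign(st["th"])*(600*(abs(st["th"])-.3))+3*st["w"]
            st["w"]+=q/Jt*.002; st["th"]+=st["w"]*.002; st["t"]+=.002
            if st["th"]>.27: st["vmax"]=max(st["vmax"],st["w"])
            st["lv"]=st["lv"]+.002 if abs(st["th"])<.1 else 0; st["best"]=max(st["best"],st["lv"])
    def meas(): m=st["th"]+rng.normal(0,.001)-.002; step(.05); return m
    def act(u): step(.25,st["phi"],u+rng.normal(0,.002)); return u
    try: r=run(meas,act,lambda:st["t"],-.36,log=lambda*a:None); 
    except RuntimeError: r=None
    ok=r is not None and st["best"]>9 and st["vmax"]<.3; bad+=not ok
    if not ok or trial<6: print(ok,round(kgt,2),round(tau,2),r,{a:round(float(b),2) for a,b in st.items()})
print("bad",bad,"K",K)
E
timeout 200 python3 sim.py
```

```text
True 0.89 -0.05 -0.2001713122806675 {'t': 26.45, 'th': 0.29, 'w': -0.06, 'phi': -0.2, 'vmax': 0.08, 'lv': 0.0, 'best': 13.15}
True 0.92 -0.07 -0.20960856538013775 {'t': 26.15, 'th': 0.3, 'w': 0.07, 'phi': -0.21, 'vmax': 0.1, 'lv': 0.0, 'best': 13.23}
True 1.01 -0.08 -0.21092273984015647 {'t': 26.75, 'th': 0.3, 'w': 0.07, 'phi': -0.21, 'vmax': 0.1, 'lv': 0.0, 'best': 12.91}
True 0.76 0.03 -0.2864818432044749 {'t': 23.75, 'th': 0.3, 'w': 0.04, 'phi': -0.29, 'vmax': 0.08, 'lv': 0.0, 'best': 13.41}
True 0.93 0.07 -0.4942358819701241 {'t': 23.45, 'th': 0.3, 'w': 0.06, 'phi': -0.49, 'vmax': 0.09, 'lv': 0.0, 'best': 13.29}
True 0.96 0.0 -0.3228142545367796 {'t': 24.95, 'th': 0.3, 'w': -0.04, 'phi': -0.32, 'vmax': 0.08, 'lv': 0.0, 'best': 12.91}
bad 0 K [3.11903538 1.78144099 0.49713204]
```

```bash
python3 - <<'E'
from h import *
print("stopped",ctrl.move_linear(grip_tcp(-.36),max_speed=.08,stop_force=8))
print(monitor.read_tool_pos(),monitor.read_wrist_force())
fingers.close(squeeze=6); print("w",monitor.read_gripper_width(),monitor.read_grip_force(),monitor.read_wrist_force(),"t",monitor.read_t())
s=snapshot("scene"); cv2.imwrite("pics/g.png",cv2.resize(cv2.cvtColor(s["img"],cv2.COLOR_RGB2BGR)[60:270,150:350],(600,630)[:2] and (560,588)))
print(tilt())
E
```

```text
stopped False
[ 0.46800584 -0.06108555  0.43337548] [ 0.63991812 -0.54868779  0.13792481]
w 0.02565550387915148 6.000135317444801 [-0.64454168  0.5743702   0.20341422] t 9.2333
-0.3010464306856486
```

View pics/g.png

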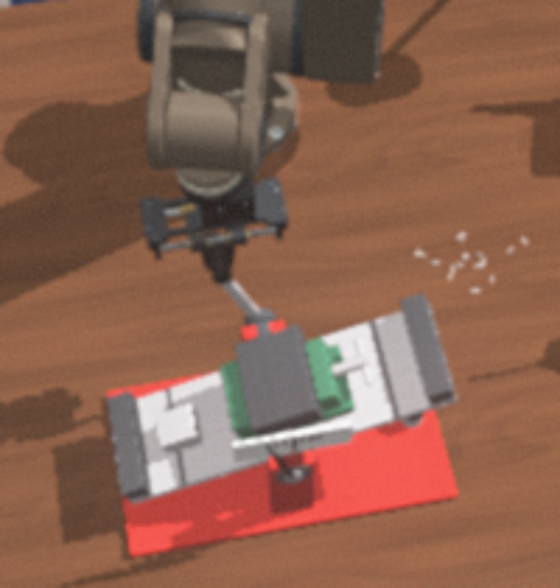

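The bar is between the pads (opening 25.7 mm; crop px (220,265)) and the deck is clear of the gripper. Running the balance now.

```bash
python3 - <<'E'
from h import *; from balance import run
def act(u):
    ctrl.move_linear(grip_tcp(u),max_speed=.4)
    y=(np.array(monitor.read_tool_pos())[:2]-AX)@LY
    return float(np.arcsin(y/.13))
phi=run(tilt,act,monitor.read_t,-.36)
if phi is not None:
    for i in range(12):
        if phi>.34: break
        phi=act(min(phi+.08,.36)); print("relax",round(phi,2),round(tilt(),3))
print(monitor.read_t(),monitor.read_wrist_force(),monitor.read_gripper_width())
E
```

```text
lift 14.48 -0.281 phi 0.296
14.48 th -0.253 w +0.088 d +0.014 phi +0.160 ref -0.290
14.78 th -0.238 w -0.016 d +0.009 phi -0.023 ref -0.289
15.08 th -0.244 w -0.028 d +0.024 phi +0.185 ref -0.284
15.38 th -0.249 w -0.019 d +0.026 phi +0.139 ref -0.273
15.68 th -0.255 w -0.010 d +0.027 phi +0.192 ref -0.255
15.98 th -0.253 w +0.023 d +0.027 phi +0.213 ref -0.229
16.28 th -0.245 w +0.039 d +0.024 phi +0.191 ref -0.198
16.58 th -0.225 w +0.091 d +0.028 phi +0.224 ref -0.163
16.88 th -0.193 w +0.106 d +0.027 phi +0.103 ref -0.127
17.18 th -0.164 w +0.100 d +0.025 phi +0.106 ref -0.092
17.48 th -0.129 w +0.120 d +0.028 phi +0.086 ref -0.061
17.78 th -0.092 w +0.114 d +0.029 phi -0.012 ref -0.035
18.08 th -0.057 w +0.104 d +0.033 phi -0.038 ref -0.017
18.38 th -0.025 w +0.085 d +0.036 phi -0.108 ref -0.006
18.68 th +0.000 w +0.063 d +0.042 phi -0.143 ref -0.001
18.98 th +0.011 w +0.011 d +0.041 phi -0.182 ref +0.000
19.28 th +0.017 w +0.016 d +0.048 phi -0.099 ref +0.000
19.58 th +0.022 w -0.001 d +0.049 phi -0.195 ref +0.000
19.88 th +0.019 w -0.015 d +0.051 phi -0.129 ref +0.000
20.18 th
[... 2055 characters left out ...]
0.111 d +0.058 phi -0.156 ref +0.165
31.28 th +0.144 w +0.095 d +0.056 phi -0.304 ref +0.196
31.58 th +0.170 w +0.088 d +0.056 phi -0.237 ref +0.225
31.88 th +0.204 w +0.112 d +0.061 phi -0.298 ref +0.252
32.18 th +0.240 w +0.105 d +0.065 phi -0.388 ref +0.276
32.48 th +0.265 w +0.065 d +0.064 phi -0.418 ref +0.296
32.78 th +0.287 w +0.071 d +0.069 phi -0.378 ref +0.311
33.08 th +0.302 w +0.032 d +0.064 phi -0.479 ref +0.321
landed 33.38
relax -0.39 0.299
relax -0.31 0.306
relax -0.23 0.304
relax -0.15 0.303
relax -0.07 0.305
relax 0.01 0.305
relax 0.09 0.305
relax 0.18 0.302
relax 0.26 0.305
relax 0.34 0.303
relax 0.36 0.305
36.6833 [ 2.26050761 -0.42266266  0.30205218] 0.025530968713396163
```

The table held level for over 9 s and landed softly. Next I let go of the handle and back away.

```bash
python3 - <<'E'
from h import *
fingers.release(); p=np.array(monitor.read_tool_pos()); ctrl.dwell(.5)
ctrl.move_linear(p+[0,0,.12],max_speed=.1); ctrl.dwell(1)
a=tilt("scene",True); s=a[3]; print(a[:3],monitor.read_t(),monitor.read_gripper_width(),monitor.read_wrist_force())
for q in("oil_can","bottle","wrench"):
    r=trace(s,q); print(q,[(round(d["conf"],2),np.median(world(s,d["region"]),0).round(3)) for d in r[:1]])
cv2.imwrite("pics/e.png",cv2.resize(cv2.cvtColor(s["img"],cv2.COLOR_RGB2BGR)[60:270,100:400],(780,546)))
E
```

```text
(np.float64(0.3034460766124618), np.int64(322), np.int64(300)) 40.8 0.09509207539884021 [ 0.23840842 -0.52570162  0.36351161]
oil_can [(0.9, array([0.565, 0.486, 0.062]))]
bottle [(0.72, array([ 0.411, -0.507,  0.005]))]
wrench [(0.59, array([ 0.385, -0.507,  0.005]))]
```

View pics/e.png

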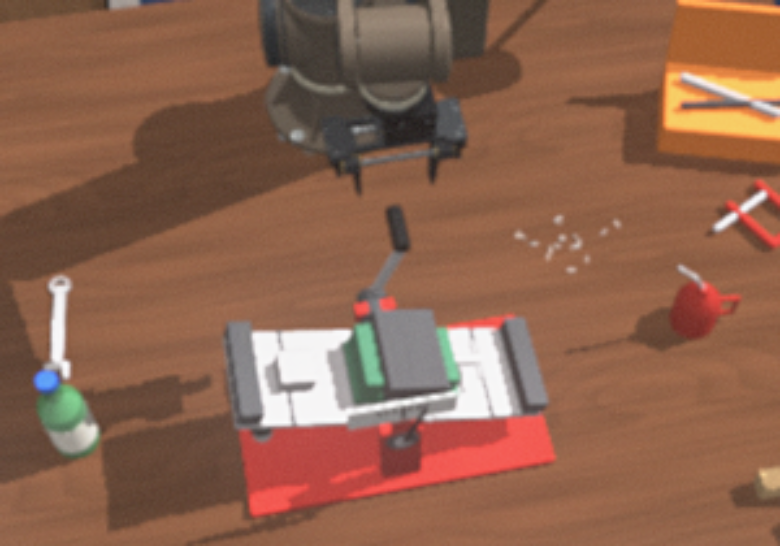

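The table rests left end down on its left stop. The lever is free (px (398,228)), with the open gripper well above it. The bottle, wrench and oil can are where they were; the "bottle" hit this time was the wrench.

```bash
python3 -c "
from rig import sign_off
print(sign_off())"
```

```text
the job is handed in; nothing more can be done
None
```

The table was held within 0.1 rad of level for over 9 s, eased onto its left stop at under 0.1 rad/s and left resting there with the handle free; the job is handed in, but no verdict came back.

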